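Free the safety latch of a standards locker

ROBOT

A 6-joint arm with a two-finger parallel gripper is mounted at the origin on a cart in front of the work surface, level with it; the furniture and walls round the work are solid. World frame = base frame: x ahead of the robot, y to its left, z up, the work surface at z = 0. Lengths are in mm, angles in rad, forces in N, time in s.
With the tool pointing down it reaches from about 325 to 900 mm from the base axis. Payload 3.5 kg.
Tool frame: the origin (TCP) lies midway between the tips of the shut fingers; the grasp point (between the pads) lies 19 mm behind it; z points along the fingers, y is the line along which they close (so a half turn about z gives the same grasp; the last joint's range is limited). The gripper opens to 85 mm and grips with 20 to 120 N. Pads are 22 mm wide; open, the fingers measure 114 mm over their backs; the gripper's body (76 mm by 85 mm) begins 54 mm behind the grasp point. The pads swing forward as they close: fully open they stand 13 mm farther back than shut.
Start: joints at [-0.103, 0.276, -0.026, 1.268, 0, 1.467], TCP at [624.997, -0.01, 231.313] pointing down, gripper open.
Joint ranges: [-3.12, 3.12], [-0.85, 1.88], [-1.08, 1.24], [-1.95, 2.15], [-1.57, 1.53], [-3.14, 3.14]. Speed limits (rad/s): [2.57, 2.57, 3.14, 3.14, 3.14, 3.14].

INTERFACE

Orientations are given as a unit quaternion [w, x, y, z].
In Python, from rig import arm, planner, optics, read_time_s, read_qpos, read_dq, read_tau, read_ee_pos, read_orientation, read_wrist_force, read_torque, read_finger_gap, read_finger_force gives the robot as it stands. Calls block until the motion is done:
- arm.reach(position, orientation): joint-space move of the TCP to a pose.
- arm.movel(position, rate=150, attitude=None, guard=None): straight line of the TCP; attitude=None keeps the orientation; rate is the mean speed in mm/s. With guard (N) it stops when the force on the tool has changed by that much, and returns True; else False.
- arm.set_joints(angles): joint-space move.
- arm.open_gripper() and arm.close_gripper(): open the fingers fully, or close them until they stop; the grip force is fixed at half the most.
- arm.wait(seconds).
- planner.inverse_kinematics(position, orientation): joint angles nearest the present ones, or None.
- optics.camera(name): name is "scene" or "side" or "wrist"; returns the picture (420x560x3 uint8, red, green, blue); there is no depth.
- optics.camera_info(name): a dict with "K" (3x3 intrinsics, pixels), "R" (3x3) and "t" (3): a world point X has camera coordinates R X + t. Camera axes: x right, y down, z forward; pixel columns grow to the right and rows downward; lengths in mm; the calibration is good to about 2 mm. The wrist camera is an equidistant fisheye: a pixel r from the principal point sees the ray r / f radians off the axis. A picture is of the moment at which its call begins: read the wrist's pose just before it. camera_info takes no time and is no camera call; for the wrist camera it gives the pose at the moment of the call.
A pose or a line that the arm cannot do raises arm.Unreachable and nothing moves.
- arm.close_job(): hands the job in; it is judged then, once.
Readings, each from a call of its own:
- read_time_s(): time.
- read_qpos(): joint angles.
- read_dq(): joint speeds.
- read_tau(): joint torques, N m.
- read_ee_pos(): TCP position.
- read_orientation(): TCP orientation.
- read_wrist_force(): force on the tool from outside, world axes, zero at the start.
- read_torque(): the same for the moment, N m.
- read_finger_gap(): finger opening in mm.
- read_finger_force(): force on a finger pad.
Only numpy, scipy, OpenCV 4.12 (cv2) and the standard library are available. Lean on these libraries where they do the work, as an engineer would, in place of code of your own. Each camera call takes 0.05 s, during which the arm holds its last target. There are 200 camera calls.

TASK

Open the small white standards locker so that the reference samples inside can be reached. Draw its door ajar by the handle until the safety hook catches, reach down through the gap between door and roof, press the orange sprung hook just far enough to clear its keeper and, holding it down, draw the door on until the hook is past; then swing the door gently wide open, about square to the locker, and leave it standing so. Work by feel and force nothing, for a hard pull on the caught hook or a hard push down on it breaks it; leave the other things where they are.

Things in the scene. Friction and masses are not known exactly. Their poses are not given: they have to be found in the camera images.
- locker: White sheet-metal locker, 180 deep (x) x 220 wide (y) x 178 mm high with its feet, fixed. Origin: centre of its underside; x points to its back, z up. Its front face lies at x = -90 mm, its flat roof is at z = 178 mm. Reference samples stand inside.
- door (a joint): Opening angle of the grey-framed glazed door (18 mm thick, over the whole front, top edge 178 mm up), hinged upright at the locker's right front edge; 0 shut, 1.70 rad fully open (stop); its left edge swings toward the robot. Stays where left (0.07 N m friction). The hook catches it at about 0.2 rad (a pull over some 15 N there breaks it); above about 0.33 rad the hook is past its keeper.
- handle (a point): Middle of the steel bar handle (10 mm thick, 90 mm long, level, along the door) near the top left of the door's outer face: 145 mm from the hinge line, 156 mm up, 35 mm off the outer face, so some 30 mm are free behind the bar and both are reached from above.
- door_hinge (a point): Point on the upright hinge line at roof height: right front edge of the locker, in the plane of the door's inner face (flush with the locker's front when shut). Axes turn with the door: y along the door toward its free left edge (218 mm away), x through the door toward the locker's inside.
- hook (a joint): How far (m) the orange sprung plastic hook is pressed down in its slot in the door's inner face: 0 at rest (up), stop at 0.024. The spring asks about 2 N on the finger rib to start and 0.16 N more per mm (5 N at 18 mm); a clear rise above that means it has landed on the keeper's lower lip. Over some 9 N on the rib the hook breaks.
- hook_pad (a point): Top of the round finger rib across the hook (18 mm wide along the door): 163 mm from the hinge line, 16 mm behind the door's inner face, at rest 23.5 mm under the door's top edge. With the hook caught the gap between door and roof edge above it is about 32 mm. The hook's nose stands 42 mm behind the door's inner face and goes down with the rib.
- keeper: Steel keeper bracket under the roof, 5 mm behind the front. Its window plate, set up or down in slots, differs from locker to locker and is not measured: the rib must go down by anything from 5 to 16 mm until the hook's nose clears the window's upper lip; 2.5 mm deeper the hook lands on the flat lower lip, rigid; drawing it out at that depth or sliding along that lip with light force is fine.
- seal_tin: Round white tin, 62 mm across, 30 mm high, loose on the locker's roof toward the back; origin at its underside. Leave it alone.
- brass_coupling: Brass hose coupling, 28 x 90 x 24 mm, loose on the worktop to the front left; origin at the centre of its underside. Leave it alone.
- wrench: Adjustable wrench, 54 x 248 x 15 mm, loose on the worktop to the right; origin at the centre of its underside, long axis y. Leave it alone.
- vial_3: Glass sample vial with black cap, 15 mm across, 54 mm high, standing loose on the worktop right of the locker; origin at its underside. Leave it alone.

How it is judged:
By the outcome, as a careful person would: the job done as asked, in the order asked, and still so for the second after the job is handed in, with the robot touching nothing.
It also fails if it takes over 72 s, if anything falls off the work surface, if the arm or the gripper's body presses on something with over 40 N, if the wrist force passes 120 N, or if a joint passes its speed limit or range.

## Working session

There is one attempt and no reset: what is moved stays moved. The work goes in short steps, each a Python script; the robot and the scene stay as the last script left them, time stands still between calls to the robot, and variables do not carry over. Pictures are saved under pics/ and viewed, at most 10 in all, crops included, and the job is handed in when it is done.

```bash
mkdir -p pics; ls; python3 - <<'E'
from rig import *
import cv2
for n in ("scene","side"):
    im=optics.camera(n); cv2.imwrite(f"pics/{n}0.png",cv2.resize(im[:,:,::-1],(800,600),interpolation=cv2.INTER_CUBIC))
    print(n,optics.camera_info(n))
print(read_orientation(),read_time_s(),read_wrist_force())
E
```

```text
pics
scene {'K': array([[533.27312322,   0.        , 278.78909542],
       [  0.        , 533.27312322, 203.02611849],
       [  0.        ,   0.        ,   1.        ]]), 'R': array([[-8.70374777e-01, -4.92389513e-01,  5.61214342e-04],
       [-3.77296155e-01,  6.66196215e-01, -6.43296366e-01],
       [ 3.16378506e-01, -5.60120675e-01, -7.65617052e-01]]), 't': array([ 520.68153474,  313.70668574, 1285.85503287])}
side {'K': array([[384.22386671,   0.        , 281.43378641],
       [  0.        , 384.22386671, 202.5141905 ],
       [  0.        ,   0.        ,   1.        ]]), 'R': array([[ 0.85215919, -0.52301128, -0.0168502 ],
       [-0.3443979 , -0.53631309, -0.77055717],
       [ 0.39397311,  0.66244054, -0.63714811]]), 't': array([-491.96238886,  318.12715449,  972.48769678])}
[-8.01878956e-04  7.07094627e-01  7.07118201e-01 -6.28709871e-04] 0.1 [-0.43409221  0.19088533  0.26807871]
```

View pics/scene0.png

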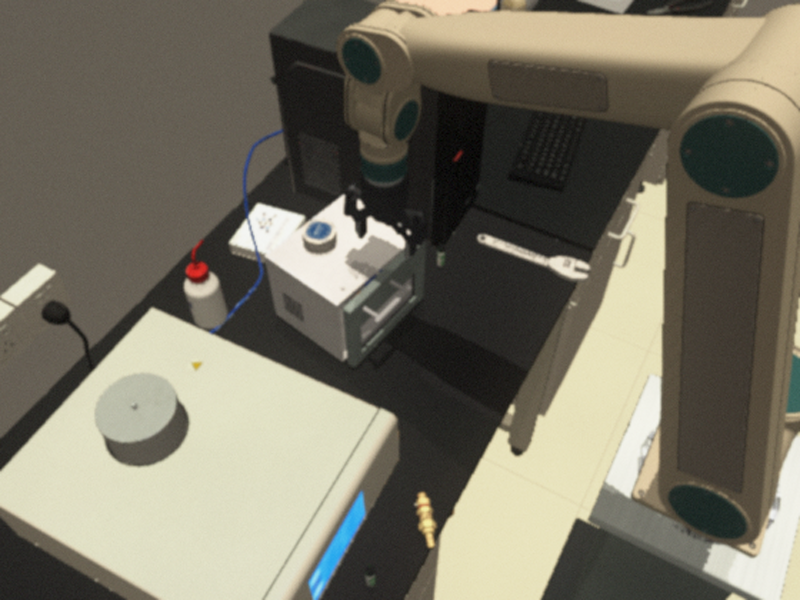

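View pics/side0.png

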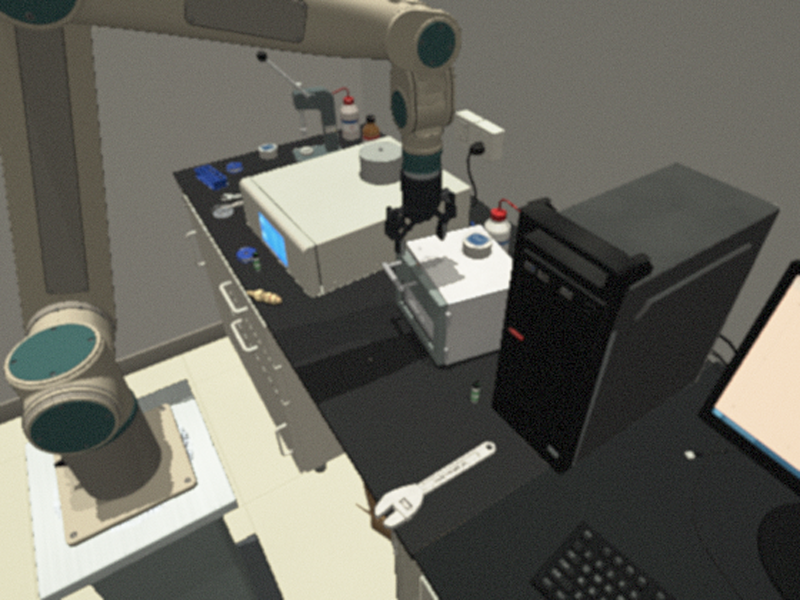

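The scene picture shows the locker at about (345,275) and the side picture at about (450,290), with the gripper hiding part of it. I'll back the arm off and look at it enlarged.

```bash
python3 - <<'E'
from rig import *
import cv2,numpy as np
arm.movel([480,0,330],rate=200)
c=[]
for n,(x,y,w,h) in dict(scene=(175,110,140,160),side=(255,140,130,130)).items():
    im=optics.camera(n); cv2.imwrite(f"pics/{n}1full.png",im[:,:,::-1])
    c.append(cv2.resize(im[y:y+h,x:x+w,::-1],None,fx=(600 if 0 else 4.5) if n=='side' else 3.7,fy=4.5 if n=='side' else 3.7,interpolation=cv2.INTER_CUBIC)); cv2.imwrite(f"pics/{n}1.png",c[-1]); print(c[-1].shape)
im=optics.camera("wrist"); print(optics.camera_info("wrist"))
cv2.imwrite("pics/wrist1.png",cv2.resize(im[:,:,::-1],(800,600),interpolation=cv2.INTER_CUBIC))
print(read_time_s())
E
```

```text
(592, 518, 3)
(585, 585, 3)
{'K': array([[325.1922621 ,   0.        , 276.77461584],
       [  0.        , 325.1922621 , 212.75515574],
       [  0.        ,   0.        ,   1.        ]]), 'R': array([[ 9.99996697e-01,  5.45189358e-04, -2.51159892e-03],
       [ 1.28321455e-03, -9.52630470e-01,  3.04127507e-01],
       [-2.22681858e-03, -3.04129725e-01, -9.52628024e-01]]), 't': array([-478.17933836,  -69.79258725,  474.07710046])}
1.275
```

View pics/scene1.png

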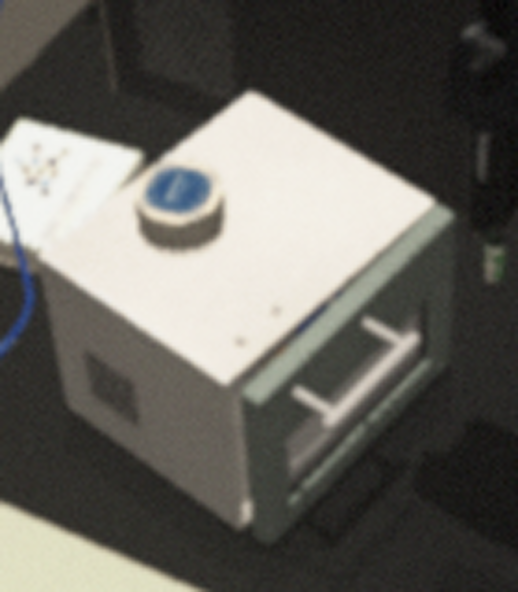

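View pics/side1.png

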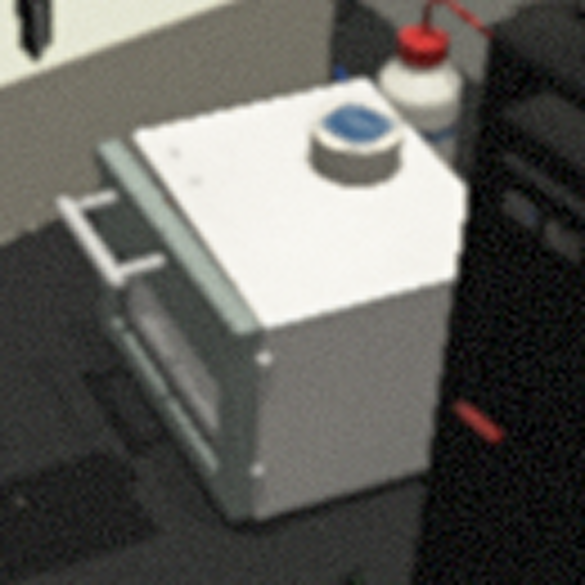

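View pics/wrist1.png

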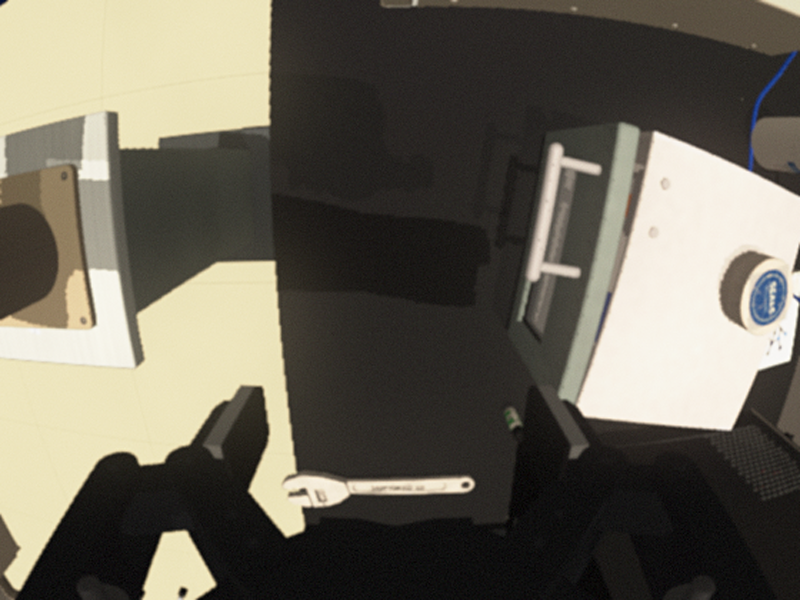

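The handle bar runs from (557,150) to (535,275) in the wrist view, the locker is turned in yaw, and the door may be slightly ajar. I'll fit the locker pose and door angle to the corners from all three cameras.

```bash
cat > fit.py <<'E'
import numpy as np
from rig import optics
from scipy.optimize import least_squares
S=lambda p:(np.array(p)/3.7+[175,110]-.5+.5/3.7); D=lambda p:(np.array(p)/4.5+[255,140]-.4); W=lambda p:np.array(p)/1.42857-.15
# model points: ('L',local) or ('D',door frame xyz, z from underside)
FL=('L',-90,110,178);FR=('L',-90,-110,178);BL=('L',90,110,178);BR=('L',90,-110,178)
OL=('D',-18,218,178);OR=('D',-18,0,178);HL=('D',-53,190,156);HR=('D',-53,100,156)
obs=[('scene',FL,S((228,386))),('scene',FR,S((437,203))),('scene',BL,S((40,252))),('scene',BR,S((252,92))),
('scene',OL,S((255,402))),('scene',OR,S((453,213))),('scene',HL,S((332,415))),('scene',HR,S((413,342))),
('side',FL,D((135,133))),('side',FR,D((262,330))),('side',BL,D((362,78))),('side',OL,D((98,147))),('side',OR,D((236,333))),('side',HL,D((65,203))),('side',HR,D((118,275))),
('wrist',FL,W((652,132))),('wrist',FR,W((578,415))),('wrist',BR,W((733,430))),('wrist',OL,W((617,124))),('wrist',OR,W((560,398))),('wrist',HL,W((557,150))),('wrist',HR,W((535,275)))]
ci={n:optics.camera_info(n) for n in('scene','side','wrist')}
def world(m,p):
    x,y,th,a=p; c,s=np.cos(th),np.sin(th)
    if m[0]=='L': l=np.array(m[1:3])
    else: l=np.array([-90,-110])+m[1]*np.array([np.cos(a),np.sin(a)])+m[2]*np.array([-np.sin(a),np.cos(a)])
    return np.array([x+c*l[0]-s*l[1],y+s*l[0]+c*l[1],m[3]])
def proj(n,X):
    i=ci[n];v=i['R']@X+i['t'];K=i['K']
    if n=='wrist':
        r=np.hypot(*v[:2]);f=np.arctan2(r,v[2])/r;v=np.array([v[0]*f,v[1]*f,1])
    return (K@(v/v[2]))[:2]
if __name__=='__main__':
    f=lambda p:np.concatenate([proj(n,world(m,p))-o for n,m,o in obs])
    r=least_squares(f,[720,0,-.2,.05],loss='soft_l1',x_scale=[10,10,.1,.1])
    print(r.x,r.cost)
    for (n,m,o),e in zip(obs,f(r.x).reshape(-1,2)): print(n,m,e.round(1))
    print(world(('D',-53,145,156),r.x),world(('D',0,0,178),r.x))
E
python3 fit.py
```

```text
[ 7.25239412e+02 -1.40288220e+01 -1.75926546e-01  4.11332422e-02] 29.190582605060385
scene ('L', -90, 110, 178) [-0.4 -0.6]
scene ('L', -90, -110, 178) [-0.3 -1.2]
scene ('L', 90, 110, 178) [-1.3  0.8]
scene ('L', 90, -110, 178) [-1.  -0.9]
scene ('D', -18, 218, 178) [ 1.4 -0.1]
scene ('D', -18, 0, 178) [ 0.9 -1. ]
scene ('D', -53, 190, 156) [-0.6  1.6]
scene ('D', -53, 100, 156) [-0.5 -1. ]
side ('L', -90, 110, 178) [-1.1 -0.2]
side ('L', -90, -110, 178) [ 1.  -0.9]
side ('L', 90, 110, 178) [ 0.3 -0.3]
side ('D', -18, 218, 178) [-0.7 -0.9]
side ('D', -18, 0, 178) [0.8 0.3]
side ('D', -53, 190, 156) [-0.1  0.3]
side ('D', -53, 100, 156) [0.1 1.4]
wrist ('L', -90, 110, 178) [ 1.3 -1.5]
wrist ('L', -90, -110, 178) [-2.6  0.6]
wrist ('L', 90, -110, 178) [-0.2 -0.8]
wrist ('D', -18, 218, 178) [ 2.5 -1.2]
wrist ('D', -18, 0, 178) [-4.5 11.5]
wrist ('D', -53, 190, 156) [-0.1  0.7]
wrist ('D', -53, 100, 156) [-0.7 -0.3]
[584.34298285  44.22804638 156.        ] [ 617.37633026 -106.57910849  178.        ]
```

```bash
cat > h.py <<'E'
import numpy as np
from rig import *
from scipy.spatial.transform import Rotation as Ro
P=np.array([725.2394,-14.0288,-.175927])
def door(a,x,y,z):
    th=P[2]; c,s=np.cos(th),np.sin(th)
    l=np.array([-90,-110])+x*np.array([np.cos(a),np.sin(a)])+y*np.array([-np.sin(a),np.cos(a)])
    return np.array([P[0]+c*l[0]-s*l[1],P[1]+s*l[0]+c*l[1],z])
def ori(a,flip=False):
    f=P[2]+a+np.pi/2+(np.pi if flip else 0)
    y=np.array([np.cos(f),np.sin(f),0]);z=np.array([0,0,-1.])
    q=Ro.from_matrix(np.c_[np.cross(y,z),y,z]).as_quat()
    return [q[3],*q[:3]]
def fdoor(a):  # force in door axes: x inward, y along door, z
    w=read_wrist_force(); f=P[2]+a
    return np.array([w[0]*np.cos(f)+w[1]*np.sin(f),-w[0]*np.sin(f)+w[1]*np.cos(f),w[2]])
E
python3 - <<'E'
from h import *
a=.041
for fl in (0,1):
    q=planner.inverse_kinematics(door(a,-33,145,200),ori(a,fl)); print(fl,q)
    q=planner.inverse_kinematics(door(1.4,-33,145,200),ori(1.4,fl)); print(fl,q)
E
```

```text
0 [-0.03805721  0.2598805  -0.11512751  1.19578832  0.          0.09686979]
0 [-0.32121695  0.03514464 -0.37932517  1.15632651  0.         -1.54528995]
1 [-0.03805721  0.2598805  -0.11512751  1.19578832  0.         -3.04472287]
1 [-0.32121695  0.03514464 -0.37932517  1.15632651  0.          1.5963027 ]
```

```bash
python3 - <<'E'
from h import *
import cv2
a=.041
arm.close_gripper()
arm.reach(door(a,-33,145,230),ori(a))
arm.movel(door(a,-33,145,185),rate=100)
c=[]
for n,(x,y,w,h) in dict(scene=(225,150,90,110),side=(255,140,90,110)).items():
    c.append(cv2.resize(optics.camera(n)[y:y+h,x:x+w,::-1],None,fx=4.4,fy=4.4,interpolation=cv2.INTER_CUBIC))
cv2.imwrite("pics/hover.png",np.hstack(c))
print(read_time_s(),read_ee_pos(),[read_wrist_force() for _ in range(3)],read_finger_gap())
E
```

```text
3.9583 [604.88729363  41.48993526 186.04244293] [array([-0.44478469, -0.07915435,  0.59063613]), array([-0.44478469, -0.07915435,  0.59063613]), array([-0.44478469, -0.07915435,  0.59063613])] -0.3334249982874038
```

View pics/hover.png

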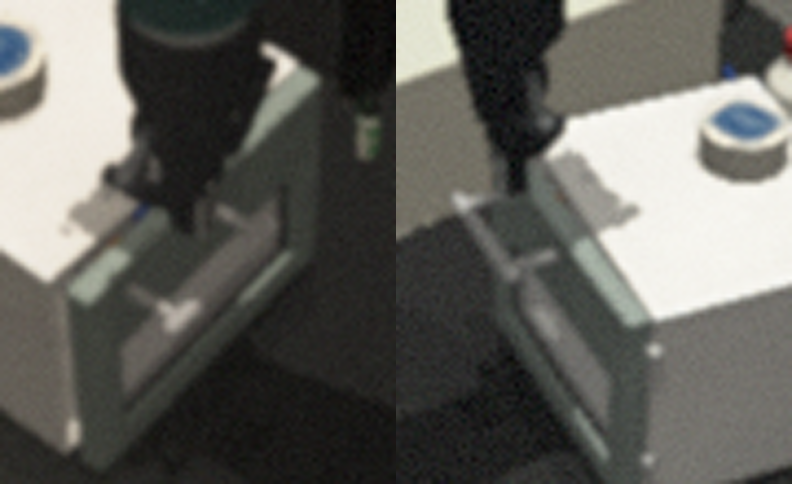

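In both views the shut fingertips, at about (190,230) and (510,190), stand between bar and door. I'll go down with a guard, then pull gently.

```bash
python3 - <<'E'
from h import *
a=.041
arm.wait(.2); b=fdoor(a)
hit=arm.movel(door(a,-33,145,142),rate=30,guard=3)
arm.wait(.2);print(hit,read_ee_pos(),b,fdoor(a)-b,read_time_s())
if not hit:
    r=-33
    # take up slack outward until contact, then arc
    for k in range(12):
        r-=1
        if arm.movel(door(a,r,145,142),rate=15,guard=2): break
        f=fdoor(a)-b; print(r,f.round(2))
        if abs(f[0])>.4: break
    print(read_ee_pos(),(fdoor(a)-b).round(2),read_time_s())
E
```

```text
False [604.30568527  41.54793253 142.1901491 ] [-0.10340616 -0.07019272  0.47365693] [-0.42950168  0.15823383 -0.3940471 ] 5.9417
-34 [ 0.04 -0.45 -0.06]
-35 [-0.96 -0.02  0.36]
[602.10946918  41.83230923 141.98404364] [-0.96 -0.02  0.36] 6.4417
```

```bash
cat >> h.py <<'E'
def fm(a,n=4):
    v=[]
    for _ in range(n): arm.wait(.03); v.append(fdoor(a))
    return np.mean(v,0)
E
python3 - <<'E'
from h import *
b=np.array([-.3,0,.4]); n=0
for a in np.arange(.05,.29,.01):
    g=arm.movel(door(a,-37,145,142),rate=20,attitude=ori(a),guard=4)
    f=fm(a)-b; print(round(a,3),g,f.round(2),read_time_s())
    n=n+1 if f[0]>2.5 else 0
    if g or f[0]>4 or n>1: break
print(read_ee_pos(), door(a,-37,145,142))
E
```

```text
0.05 False [ 0.18  0.29 -0.34] 6.8917
0.06 False [ 0.1  0.2 -0.1] 7.275
0.07 False [ 0.1   0.17 -0.85] 7.6583
0.08 False [ 0.98  0.24 -0.31] 8.0417
0.09 False [-0.08  0.16 -0.39] 8.425
0.1 False [ 0.31 -0.22 -0.51] 8.8083
0.11 False [ 0.1   0.05 -0.36] 9.1917
0.12 False [-0.38  0.36 -0.56] 9.575
0.13 False [0.81 0.2  0.06] 9.9583
0.14 False [-0.09 -0.01 -0.69] 10.3417
0.15 False [ 0.57  0.03 -0.34] 10.725
0.16 False [-0.02  0.15 -0.27] 11.1083
0.17 False [ 0.36 -0.19 -0.54] 11.4917
0.18 False [ 0.27 -0.13 -0.8 ] 11.875
0.19 False [ 1.46  0.4  -0.6 ] 12.2583
0.2 False [ 4.99  1.92 -3.43] 12.6417
[578.29995736  37.85434072 142.23448957] [576.89674849  37.48833507 142.        ]
```

The hook has caught at about 0.19–0.2 rad. I'll relieve the pull, lift out and hover over the gap.

```bash
python3 - <<'E'
from h import *
import cv2
a=.19
arm.movel(door(a,-33,145,142),rate=30,attitude=ori(a)); print((fm(a)).round(2))
arm.movel(door(a,-33,145,200),rate=100)
im=optics.camera("wrist"); wi=optics.camera_info("wrist"); print(wi['R'].tolist(),wi['t'])
arm.movel(door(a,14.5,163,200),rate=100,attitude=ori(a-.05))
arm.movel(door(a,14.5,163,186),rate=60)
c=[cv2.resize(im[:,:,::-1],(560,420))[0:300,150:450]]
c=[]
for n,(x,y,w,h) in dict(scene=(205,150,90,110),side=(255,130,90,110)).items():
    c.append(cv2.resize(optics.camera(n)[y:y+h,x:x+w,::-1],None,fx=4.4,fy=4.4,interpolation=cv2.INTER_CUBIC))
cv2.imwrite("pics/hover2.png",np.hstack(c)); cv2.imwrite("pics/wrist2.png",cv2.resize(im[:,:,::-1],(800,600),interpolation=cv2.INTER_CUBIC))
print(read_time_s(),read_ee_pos())
E
```

```text
[-0.23  0.25 -0.15]
[[-0.01458337599342539, 0.9998935662656921, -0.0004257758924487904], [0.9532542144408045, 0.01403167576720006, 0.3018435268910193], [0.30181737490654786, 0.003996024979949266, -0.9533573852385475]] [ -29.57665123 -583.13787824  174.19933365]
15.0333 [629.40869118  56.51510915 185.97802282]
```

View pics/hover2.png

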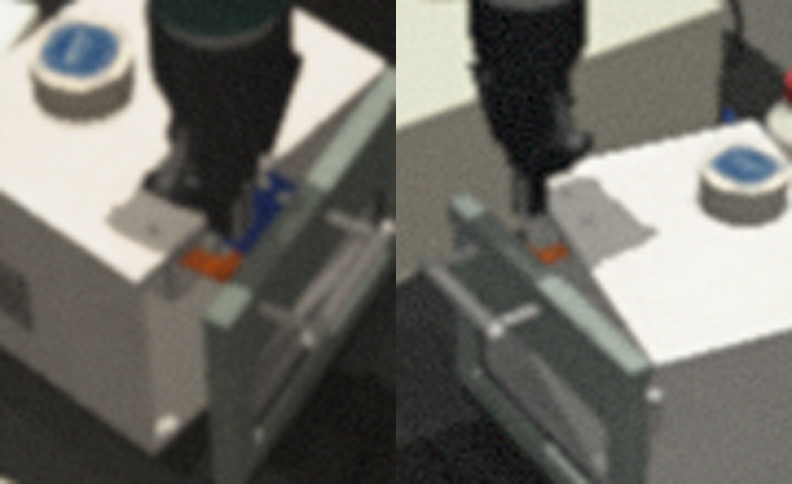

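View pics/wrist2.png

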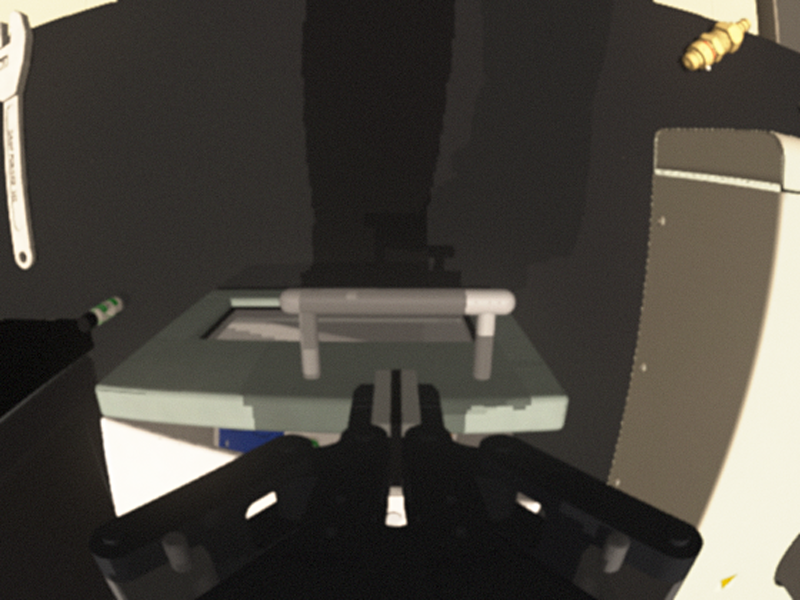

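The fingertips stand over the gap between door and roof. The orange hook shows at (212,262) in the scene crop and (553,253) in the side crop. I'll compare these with the predicted rib position.

```bash
python3 - <<'E'
from h import *
import fit
for a in (.18,.2):
  for nm,X in dict(rib=door(a,16,163,154.5),nose=door(a,42,163,150),OL=door(a,-18,218,178),IL=door(a,0,218,178),tip=read_ee_pos()).items():
    s=(fit.proj('scene',X)-[205,150])*4.4+2; d=(fit.proj('side',X)-[255,130])*4.4+[398,2]; print(a,nm,s.round(),d.round())
E
```

```text
0.18 rib [225. 259.] [536. 250.]
0.18 nose [187. 246.] [568. 242.]
0.18 OL [226. 323.] [452. 198.]
0.18 IL [197. 310.] [474. 190.]
0.18 tip [228. 225.] [532. 214.]
0.2 rib [230. 261.] [532. 251.]
0.2 nose [191. 250.] [563. 243.]
0.2 OL [233. 325.] [447. 201.]
0.2 IL [204. 313.] [469. 192.]
0.2 tip [228. 225.] [532. 214.]
```

The tips are within about 3 mm of being over the rib. Now the careful press.

```bash
python3 - <<'E'
from h import *
a=.19; p=lambda z:door(a,14.5,163,z)
b=fm(a,6)
g=arm.movel(p(160),rate=40,guard=2.5); f0=fm(a)-b; print(g,f0.round(2),read_ee_pos().round(2))
z=160; zc=None
while not g and z>133:
    z-=.5
    g=arm.movel(p(z),rate=10,guard=2.8)
    f=fm(a,4)-b; ez=read_ee_pos()[2]
    if zc is None and f[2]>1.5: zc=ez
    exp=0 if zc is None else 2+.16*(zc-ez)
    print(z,round(ez,2),f.round(2),round(f[2]-exp,2))
    if f[2]>7.5 or (zc and f[2]-exp>1.3) or np.hypot(f[0],f[1])>3: break
print(zc,read_time_s())
E
```

```text
False [ 0.18  0.03 -0.72] [629.92  56.58 160.42]
159.5 159.58 [ 0.49  0.45 -0.1 ] -0.1
159.0 158.99 [ 0.47  0.7  -0.06] -0.06
158.5 158.52 [ 0.45  0.12 -0.39] -0.39
158.0 157.99 [-0.15  0.06 -0.56] -0.56
157.5 157.51 [-0.01  0.51 -0.67] -0.67
157.0 157.0 [ 0.12 -0.06 -0.41] -0.41
156.5 156.46 [-0.03  0.41 -0.05] -0.05
156.0 156.0 [-0.43 -0.13 -0.39] -0.39
155.5 155.49 [-0.32  0.23 -0.57] -0.57
155.0 154.98 [-0.05 -0.08 -0.08] -0.08
154.5 154.55 [ 0.72  0.26 -0.07] -0.07
154.0 154.23 [-0.12  0.41  1.38] 1.38
153.5 153.61 [-0.    0.34  1.4 ] 1.4
153.0 153.02 [0.65 0.14 1.76] -0.24
152.5 152.55 [1.15 0.32 1.75] -0.33
152.0 152.02 [0.58 0.32 1.81] -0.35
151.5 151.52 [ 0.93 -0.15  1.97] -0.27
151.0 151.01 [1.02 0.12 1.82] -0.5
150.5 150.49 [1.06 0.41 1.8 ] -0.6
150.0 150.01 [1.03 0.41 1.85] -0.64
149.5 149.48 [1.62 0.22 2.37] -0.19
149.0 148.98 [1.06 0.26 2.1 ] -0.54
148.5 148.44 [1.04 0.35 2.6 ] -0.13
148.0 147.98 [1.02 0.09 2.5 ] -0.31
147.5 147.47 [0.7  0.53 2.38] -0.51
147.0 146.97 [1.22 0.58 2.55] -0.42
146.5 146.49 [0.68 0.43 2.78] -0.27
146.0 145.96 [ 0.44 -0.13  2.72] -0.4
145.5 145.46 [ 0.88 -0.06  2.92] -0.29
145.0 145.01 [1.   0.21 3.09] -0.19
144.5 144.47 [0.16 0.04 2.68] -0.69
144.0 143.95 [0.65 0.45 2.46] -0.99
143.5 143.48 [0.1  0.47 2.9 ] -0.63
143.0 142.96 [0.56 0.28 3.12] -0.49
142.5 142.5 [0.43 0.08 3.51] -0.17
142.0 141.98 [0.68 0.59 3.35] -0.42
141.5 141.49 [0.23 0.95 3.25] -0.59
141.0 141.0 [0.08 0.37 3.39] -0.53
140.5 140.5 [-0.38  0.27  3.38] -0.63
140.0 140.26 [-0.16  0.26  5.23] 1.19
139.5 140.22 [-0.93  0.57  6.49] 2.45
153.01954166866403 31.8833
```

Landed softly on the lower lip at z≈140.3, about 14 mm down. I'll lift 1 mm off it and draw the door on with the finger against its inner face.

```bash
python3 - <<'E'
from h import *
b=np.array([-.3,0,.0]); z=141.2
arm.movel(door(.19,14.5,163,z),rate=10); print((fm(.19)-b).round(2),read_ee_pos())
x=14.5; ok=True
for a in np.r_[.19,.19,.19,np.arange(.2,.4,.0125)]:
    x=max(x-1.2,11)
    g=arm.movel(door(a,x,163,z),rate=20,attitude=ori(a-.04),guard=4)
    f=fm(a,2)-b; print(round(a,3),g,f.round(2),read_ee_pos().round(1))
    if g or f[0]>5 or f[2]>7: ok=False;break
print(ok,read_time_s())
E
```

```text
[0.07 0.73 3.85] [629.63942312  56.61678097 141.12588996]
0.19 False [0.76 0.91 3.36] [628.3  56.7 141.1]
0.19 False [0.2  0.9  3.49] [627.   56.7 141.2]
0.19 False [0.74 2.06 3.98] [626.   56.7 141.2]
0.2 False [0.54 2.25 4.13] [624.2  56.8 141.2]
0.213 False [0.18 2.92 3.72] [622.1  56.8 141.1]
0.225 False [0.46 2.65 3.62] [620.1  56.8 141.1]
0.238 False [0.84 2.21 3.45] [618.1  56.8 141.1]
0.25 False [0.17 2.81 4.2 ] [616.1  56.7 141.2]
0.263 False [0.45 2.6  3.87] [614.   56.7 141.2]
0.275 False [0.38 2.58 3.92] [612.   56.7 141.1]
0.288 False [0.84 1.98 4.72] [609.9  56.6 141.2]
0.3 False [-0.42  1.84  3.76] [607.9  56.5 141.1]
0.313 False [0.17 1.78 3.74] [605.9  56.4 141.2]
0.325 False [0.37 2.91 4.47] [603.8  56.3 141.2]
0.338 False [-0.12  2.34  3.44] [601.8  56.  141.1]
0.35 False [0.28 2.7  3.95] [599.8  55.8 141.2]
0.363 False [-0.27  2.23  4.19] [597.7  55.6 141.1]
0.375 False [-0.11  2.34  3.68] [595.7  55.3 141.2]
0.388 False [-0.17  2.19  3.53] [593.7  55.  141.1]
True 38.35
```

The rib stayed under the finger all the way with low force, so the door followed. I'll go a little further, let the hook up and swing the door wide.

```bash
python3 - <<'E'
from h import *
import cv2
z=141.2
for a in (.41,.43,.45): arm.movel(door(a,11,163,z),rate=25,attitude=ori(a-.04),guard=4)
arm.movel(door(.45,12,163,163),rate=40); print(fm(.45).round(2))
g=False
for a in np.arange(.5,1.561,.05):
    g=arm.movel(door(a,10,163,163),rate=45,attitude=ori(a-.04),guard=5)
    f=fdoor(a)
    if g: break
print(a,g,f.round(2),fm(a).round(2),read_ee_pos(),read_qpos().round(2),read_time_s())
c=[]
for n,(x,y,w,h) in dict(scene=(175,110,160,180),side=(215,110,160,180)).items():
    c.append(cv2.resize(optics.camera(n)[y:y+h,x:x+w,::-1],None,fx=2.5,fy=2.5,interpolation=cv2.INTER_CUBIC))
cv2.imwrite("pics/open.png",np.hstack(c))
E
```

```text
[ 0.55  0.05 -0.2 ]
1.550000000000001 False [-0.89  0.59  0.1 ] [-0.17  0.15 -0.29] [459.52889712 -64.69055993 162.99969417] [-0.28  0.04 -0.46  1.07  0.   -1.61] 47.55
```

View pics/open.png

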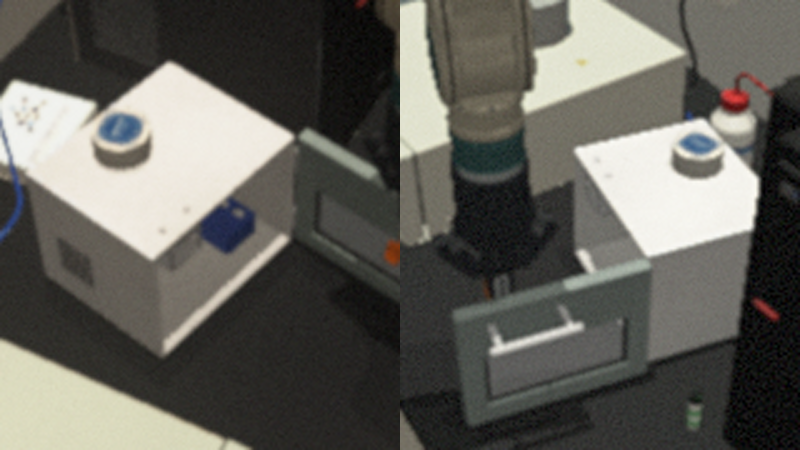

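The door stands about square to the locker with the hook intact (orange at (393,252)), the tin is still on the roof and the vial is upright. I'll back the finger off the door, lift clear and hand in.

```bash
python3 - <<'E'
from h import *
a=1.55
arm.movel(door(a,24,163,163),rate=40)
arm.movel(door(a,24,163,260),rate=80)
arm.wait(.3); print(fm(a).round(2),read_time_s())
print(arm.close_job())
E
```

```text
[-0.37  0.34 -0.26] 49.95
the job is handed in; nothing more can be done
None
```

The locker door stands open at about 1.55 rad with the hook released and unbroken, the other things were left alone, and the job was handed in at about 50 s with the arm clear.

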